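# Feel along the rivets of the curved knife

## Task

Check the rivets of the long curved folding knife by touch: with a fingertip on its upward face, follow the bend of the handle in one light stroke from the rivet nearest the steel bolster, over the middle rivet, to the rivet nearest the wooden butt, without losing contact on the way, then lift off and stay clear. Press just enough that the sprung bed under the knife dips a little, never down to its stop. Do not pick up either knife, and leave the short straight knife and everything else on the bench alone.

Things in the scene. Friction and masses are not known exactly. Their poses are not given: they have to be found in the camera images.
- curved_knife: Closed folding knife lying loose on a sprung bed: curved dark wood handle 150 x 22 x 18 mm, flat on top, steel bolster (25 mm) at its -x end, wooden butt at +x, three brass rivets. About 110 g. Origin: underside, under the middle rivet; z up, x along the handle there. Centreline: arc of radius 120 mm about x = 0, y = -120 mm (the ends bend to -y by 22 mm). Flat top at z = 18 mm.
- rivet1: First rivet of the curved knife, nearest the bolster: brass dome 9 mm across, 1.5 mm proud of the handle. Origin on the handle's flat top under the dome, on the centreline, at x = -46.7, y = -9.5, z = 18 mm in the knife's frame.
- rivet2: Middle rivet of the curved knife, the same dome; origin at x = 0, y = 0, z = 18 mm in the knife's frame.
- rivet3: Third rivet of the curved knife, nearest the butt, the same dome; origin at x = 46.7, y = -9.5, z = 18 mm in the knife's frame. The rivets are 48 mm apart along the arc.
- curved_rest: Fixed rest carrying the curved knife: steel base 200 x 84 x 22 mm, above it a sprung aluminium bed 190 x 76 x 8 mm, its top 50 mm above the bench when free. End blocks and four pins on the bed keep the knife in place with 1.5 to 2 mm of play; they end 6 mm below the handle's top. Origin: centre of the base's underside; axes parallel to the knife's.
- curved_bed (a joint): How far the bed under the curved knife has sunk, in m: 0 free (knife top 68 mm above the bench), 0.016 at its stop. It goes straight down and springs back: it starts to move at about 0.8 N (0.5 to 1.1 N) and stiffens by 0.3 N per mm, about 5.6 N at the stop.
- straight_knife: The other closed knife, to be left alone: straight handle 110 x 22 x 18 mm, two brass rivets, in a rest of its own of the same make (200 x 84 mm, bed top 50 mm above the bench). Origin: centre of its underside; x along the handle, from bolster to butt. The two rests may stand either way round, left or right.
- straight_rest: Fixed rest carrying the straight knife, same make and size as the other; origin: centre of the base's underside.
- straight_bed (a joint): How far the bed under the straight knife has sunk, in m: 0 free, 0.016 at its stop.
- rod: Bystander: steel rod standing upright, 20 mm diameter, 70 mm high, between the rests; origin centre of its foot.
- block: Bystander: steel block 70 x 130 x 70 mm with a hole, beyond the rests; origin centre of its underside.
- oil: Bystander: amber oil bottle, 48 mm diameter, 100 mm high; origin centre of its foot.
- pin_tray: Bystander: grey tray 90 x 120 x 25 mm; origin centre of its underside.
- driver: Bystander: screwdriver lying on the bench on the robot's right.
- hammer: Bystander: hammer lying on the bench on the robot's left.
- scale_blank: Bystander: dark wooden handle blank 110 x 22 x 6 mm lying on the bench nearest the robot; origin centre of its underside.

How it is judged (in metres and radians):
On the way, in this order (a step that is already met when the one before it is completed fails the run):
1. the fingertips touch the first (bolster end) rivet of the curved knife with the bed dipping (contact force between the fingers and rivet1 above 0.2 N and value of joint curved_bed above 0.0008 m), for 0.02 s.
2. the fingertips touch the middle rivet of the curved knife with the bed dipping (contact force between the fingers and rivet2 above 0.2 N and value of joint curved_bed above 0.0008 m), for 0.02 s.
3. the fingertips touch the last (butt end) rivet of the curved knife with the bed dipping (contact force between the fingers and rivet3 above 0.2 N and value of joint curved_bed above 0.0008 m), for 0.02 s.
At the end, for the whole second after the job is handed in: All three rivets have been stroked in order; both beds have sprung back up (sunk less than 1 mm), both knives lie flat in their rests within 5 mm of where they belong, at rest (value of joint each of curved_bed, straight_bed below 0.001 m and z of curved_knife in the frame of curved_rest between 0.046 and 0.054 m and horizontal distance between curved_knife and curved_rest below 0.005 m and angle between the x axis of curved_knife and the x axis of curved_rest, either way round below 0.1 rad and angle between each of curved_knife, straight_knife's own z axis and vertical below 0.05 rad and linear speed of curved_knife below 0.02 m/s and horizontal distance between straight_knife and straight_rest below 0.005 m); the robot touches nothing.
It fails at once if the curved knife's bed is pressed down to its stop (sunk more than 14.5 of 16 mm) (value of joint curved_bed above 0.0145 m).
It fails at once if contact is lost on the way: the fingertips skim low over the stretch between the outer rivets with the bed not dipping (x of the grasp point in the frame of curved_knife between -0.03 and 0.03 m and y of the grasp point in the frame of curved_knife between -0.025 and 0.025 m and z of the grasp point in the frame of curved_knife below 0.047 m and value of joint curved_bed below 0.0004 m).
It fails at once if a knife is lifted out of its rest (more than 6 mm) (z of curved_knife in the frame of curved_rest above 0.056 m or z of straight_knife in the frame of straight_rest above 0.056 m).
It fails at once if the straight knife is touched or its bed pressed (contact force between any of the arm, the fingers and straight_knife above 0.3 N or value of joint straight_bed above 0.002 m).
It fails at once if a bystander is moved more than 15 mm (distance of any of rod, block, oil, pin_tray, driver, hammer, scale_blank from where it was at the start of the episode above 0.015 m).
It also fails if it takes over 38 s, if anything falls off the work surface, if the arm or the gripper's body presses on something with over 40 N, if the wrist force passes 120 N, or if a joint passes its speed limit or range.

## Robot

A 6-joint arm with a two-finger parallel gripper is mounted at the origin on the work surface. World frame = base frame: x ahead of the robot, y to its left, z up, the work surface at z = 0. Lengths are in mm, angles in rad, forces in N, time in s.
With the tool pointing down it reaches from about 350 to 875 mm from the base axis. Payload 4.2 kg.
Tool frame: the origin (TCP) lies between the finger pads; the fingertips stand 17 mm ahead of it and the grasp point (between the pads) lies 2 mm behind it; z points along the fingers, y is the line along which they close (so a half turn about z gives the same grasp; the last joint's range is limited). The gripper opens to 85 mm and grips with 20 to 120 N. Pads are 22 mm wide; open, the fingers measure 114 mm over their backs; the gripper's body (76 mm by 85 mm) begins 54 mm behind the grasp point. The pads swing forward as they close: fully open they stand 13 mm farther back than shut.
Start: joints at [-1.053, 0.385, 0.008, 0, -1.194, -0.259], TCP at [159.967, -604.16, 248.312] pointing down, gripper open.
Joint ranges: [-3.14, 3.14], [-1.21, 2.06], [-1.07, 1.41], [-3.16, 2.05], [-2.99, -0.16], [-3.1, 3.1]. Speed limits (rad/s): [2.79, 2.79, 3.14, 3.14, 3.14, 3.14].

## Interface

Orientations are given as a unit quaternion [x, y, z, w].
In Python, from bench import arm gives the robot as it stands.
- The arm moves only by the tool drive_effector, called after "Emit:" by a JSON object that holds its "api" and its "payload". Schema: {"type":"object","properties":{"ticks":{"type":"array","items":{"type":"array","items":{"type":"number"},"minItems":6,"maxItems":6},"minItems":1,"maxItems":10},"finger_gap":{"type":"number"},"only":{"type":"string"},"quiet":{"type":"boolean"},"lines":{"type":"string"}},"required":["ticks"],"additionalProperties":false}. ticks is a list of rows, 1 to 10 of them, each of 6 numbers: dx, dy, dz in mm, then a rotation vector rx, ry, rz in rad; each row is the pose to reach, as a shift and turn from the pose commanded when the call began, along the tool's axes at that moment; what a row does not reach only later rows make up. A row lasts 1/10 s, in which the tool goes at most 50 mm and 0.15 rad, less where a joint would pass 70% of its speed; a pose out of reach is approached as far as the arm can. finger_gap is the finger opening in mm, set as the call begins (left out keeps the last). The fingers move at their own pace and stop on an object; the grip force is fixed at half the most. Time passes only in rows, so rows that do not move let the fingers close. The tool returns the time, the measured TCP pose, the force, the opening and the grip force at its end. only (a regular expression) keeps the lines of the reply that match it, lines (a string "A,B") keeps lines A to B, and quiet returns only ok. Input that does not fit is refused with a message, and nothing moves.
- arm.read_state(): the state, without advancing time (a new reading comes with each control period).
- arm.get_image(name): name is "scene" or "side" or "wrist"; returns the picture (480x640x3 uint8, blue, green, red); there is no depth.
- arm.get_calibration(name): a dict with "K" (3x3 intrinsics, pixels), "D" ([k1, k2, p1, p2, k3] as OpenCV has them; the pictures are not rectified), "rvec" (rotation vector, rad) and "tvec" (3), from world to camera coordinates, as OpenCV has them. Camera axes: x right, y down, z forward; pixel columns grow to the right and rows downward; lengths in mm; the calibration is good to about 2 mm. A picture is of the moment at which its call begins: read the wrist's pose just before it. get_calibration takes no time and is no camera call; for the wrist camera it gives the pose at the moment of the call.
- arm.job_done(): hands the job in; it is judged then, once.
The state is a dict: "clock": time; "joints": joint angles; "joint_vel": joint speeds; "joint_efforts": joint torques, N m; "position": TCP position; "ee_rot": TCP orientation; "contact_force": force on the tool from outside, world axes, zero at the start; "wrist_torque": the same for the moment, N m; "gripper_width": finger opening in mm; "grasp_force": force on a finger pad.
Only numpy, scipy, OpenCV 4.12 (cv2) and the standard library are available. Lean on these libraries where they do the work, as an engineer would, in place of code of your own. Each camera call takes 0.05 s, during which the arm holds its last target. There are 200 camera calls.

## Working session

There is one attempt and no reset: what is moved stays moved. The work goes in short steps, Python scripts to look and compute and a tool call to move; the robot and the scene stay as the last step left them, time stands still between calls to the robot, and variables do not carry over. Pictures are saved under pics/ and viewed, at most 10 in all, crops included, and the job is handed in when it is done.

```bash
ls; mkdir -p pics
```

Run:
```python
from bench import arm
import cv2
s=arm.read_state();print(s)
for n in("scene","side","wrist"):
    c=arm.get_calibration(n);print(n,c)
    cv2.imwrite(f"pics/{n}0.png",arm.get_image(n))
```

```text
bench.py
pics
{'clock': 0.0, 'joints': array([-1.05338791e+00,  3.85598168e-01,  6.61666106e-03, -4.94309009e-04,
       -1.19396676e+00, -2.58577742e-01]), 'joint_vel': array([-0.00257015, -0.00014526, -0.00035728, -0.00023196, -0.00148669,
       -0.00037382]), 'joint_efforts': array([ 5.41799072e-04, -3.92290592e+01,  1.88405836e+01,  4.18636858e+00,
       -4.60549607e-03,  6.42884572e-06]), 'position': array([ 159.83867089, -603.65873312,  247.19351328]), 'ee_rot': array([-1.28963883e-01,  9.91648681e-01,  1.08290147e-03, -1.94432652e-04]), 'contact_force': array([-0.34721526, -0.48134468, -0.43511486]), 'wrist_torque': array([0.02157258, 0.02610361, 0.01536953]), 'grasp_force': 0.0, 'gripper_width': 85.55976819263917}
scene {'K': array([[582.67819538,   0.        , 318.4164759 ],
       [  0.        , 582.67819538, 240.91894123],
       [  0.        ,   0.        ,   1.        ]]), 'D': array([-0.19313642,  0.        ,  0.        ,  0.        ,  0.        ]), 'rvec': array([ 1.61783902,  1.63657166, -0.87255316]), 'tvec': array([  -8.46563125, -278.02190108, 1971.63745149])}
side {'K': array([[586.45155838,   0.        , 320.97796776],
       [  0.        , 586.45155838, 242.02289254],
       [  0.        ,   0.        ,   1.        ]]), 'D': array([-0.17205548,  0.        ,  0.        ,  0.        ,  0.        ]), 'rvec': array([ 0.44295546, -2.80686204,  1.05230345]), 'tvec': array([ 551.09656732,  180.11338884, 1094.47923763])}
wrist {'K': array([[401.6019944 ,   0.        , 320.67779075],
       [  0.        , 401.6019944 , 243.67539079],
       [  0.        ,   0.        ,   1.        ]]), 'D': array([-0.08556018,  0.        ,  0.        ,  0.        ,  0.        ]), 'rvec': array([-1.78854216, -2.32266565, -0.3632618 ]), 'tvec': array([622.77929525, -40.50889033, 378.94582794])}
```
View pics/scene0.png

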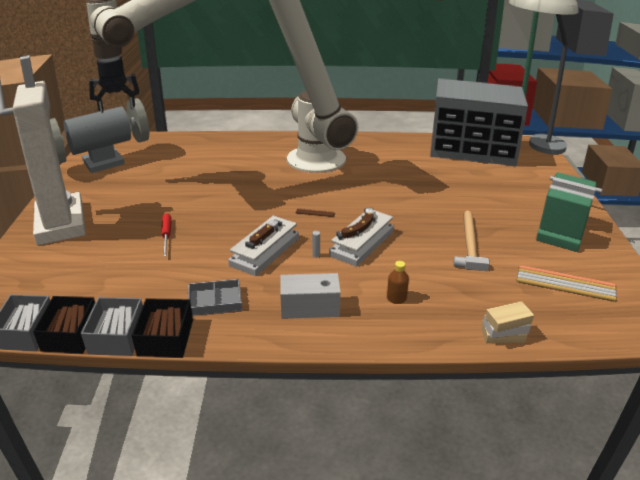

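View pics/side0.png

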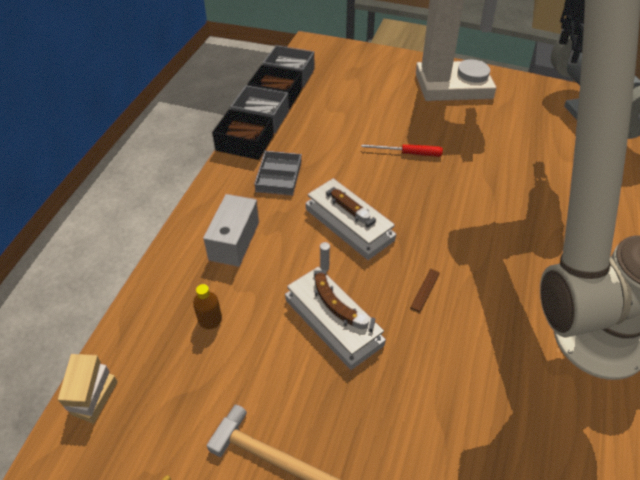

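View pics/wrist0.png

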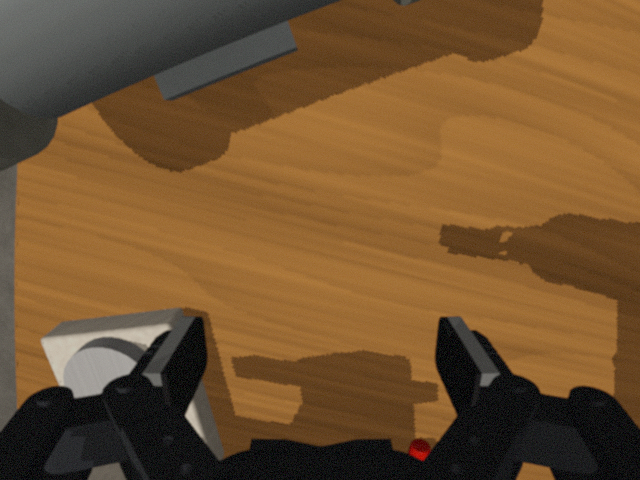

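The scene view shows the curved knife at about (356,224), with the straight one at (265,233). In the side view the curved knife runs from its butt at (318,275) to its bolster at (362,319), the end nearer the robot. The wrist view shows only bench, with no knife in it. Next I'll cast rays to get a rough position.

Create h.py:
```python
import numpy as np,cv2
from bench import arm
from scipy.spatial.transform import Rotation as R
def ray(c,px,z):
    u=cv2.undistortPoints(np.array(px,float).reshape(-1,1,2),c["K"],c["D"]).reshape(-1,2)
    M=cv2.Rodrigues(c["rvec"])[0]; o=-M.T@np.ravel(c["tvec"])
    d=np.c_[u,np.ones(len(u))]@M
    return o+d*((z-o[2])/d[:,2])[:,None]
def tool(target):   # shift in tool axes from measured pose
    s=arm.read_state(); return R.from_quat(s["ee_rot"]).inv().apply(np.array(target)-s["position"])
```

Run:
```python
from h import *
c=arm.get_calibration("side")
print(ray(c,[(318,275),(334,300),(362,319),(337,200),(366,217)],68).round())
print(ray(c,[(322,266)],0).round(), ray(c,[(324,244)],70).round())
c=arm.get_calibration("scene")
print(ray(c,[(372,214),(356,224),(340,232)],68).round())
s=arm.read_state();print(R.from_quat(s["ee_rot"]).as_matrix().round(3))
w=arm.get_calibration("wrist");M=cv2.Rodrigues(w["rvec"])[0];o=-M.T@w["tvec"]
print("cam offset in tool",tool(o), "cam axes in tool",(R.from_quat(s["ee_rot"]).as_matrix().T@M.T).round(3))
print(tool([520,-80,300]))
```

```text
[[ 560.   79.   68.]
 [ 514.  125.   68.]
 [ 454.  149.   68.]
 [ 584. -124.   68.]
 [ 513.  -95.   68.]]
[[576.   4.   0.]] [[572.   3.  70.]]
[[473. 154.  68.]
 [524. 110.  68.]
 [563.  68.  68.]]
[[-0.967 -0.256 -0.001]
 [-0.256  0.967  0.002]
 [ 0.     0.002 -1.   ]]
cam offset in tool [  77.05328052    1.64586989 -125.34268883] cam axes in tool [[-0.    -0.952 -0.305]
 [ 1.     0.    -0.001]
 [ 0.001 -0.305  0.952]]
[-482.14725099  414.32854416  -51.88699078]
```

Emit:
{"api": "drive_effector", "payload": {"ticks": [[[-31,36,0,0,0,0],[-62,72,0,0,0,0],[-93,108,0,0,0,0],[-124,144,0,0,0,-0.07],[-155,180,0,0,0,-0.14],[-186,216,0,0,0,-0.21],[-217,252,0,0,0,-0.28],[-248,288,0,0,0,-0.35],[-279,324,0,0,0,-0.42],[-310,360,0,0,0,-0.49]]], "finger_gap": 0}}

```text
refused: ticks[0]: the value is too long (schema: maxItems 6). Nothing was moved.
```

Wrong form. The message asks for a list of rows, each a list of 6 numbers, so I'll send the same numbers that way.

Emit:
{"api": "drive_effector", "payload": {"ticks": [[-31,36,0,0,0,0],[-62,72,0,0,0,0],[-93,108,0,0,0,0],[-124,144,0,0,0,-0.07],[-155,180,0,0,0,-0.14],[-186,216,0,0,0,-0.21],[-217,252,0,0,0,-0.28],[-248,288,0,0,0,-0.35],[-279,324,0,0,0,-0.42],[-310,360,0,0,0,-0.49]], "finger_gap": 0}}

```text
clock: 1.15
position: [367.7, -174.9, 248.5]
ee_rot: [-0.367, 0.93, -0.0, 0.0]
contact_force: [1.2, 0.5, 1.0]
gripper_width: 0.0
grasp_force: 0.0
```

```bash
python3 -c "
from h import *
print(tool([495,89,262])); s=arm.read_state(); print(R.from_quat(s['ee_rot']).as_matrix().round(3),s['joints'],s['gripper_width'])"
```

```text
[-273.22299166  105.91248997  -13.44865475]
[[-0.731 -0.683  0.001]
 [-0.683  0.731  0.   ]
 [-0.    -0.    -1.   ]] [-4.08471748e-02  1.89024003e-03 -4.82249596e-01 -8.15337766e-05
 -1.08605450e+00 -7.78279662e-01] 0.023177365948454137
```

Emit:
{"api": "drive_effector", "payload": {"ticks": [[-35,13,-2,0,0,-0.03],[-70,26,-4,0,0,-0.06],[-105,40,-6,0,0,-0.09],[-140,54,-8,0,0,-0.12],[-175,68,-10,0,0,-0.15],[-210,81,-12,0,0,-0.18],[-245,95,-13,0,0,-0.21],[-273,106,-13,0,0,-0.235],[-273,106,-13,0,0,-0.235],[-273,106,-13,0,0,-0.235]]}}

```text
clock: 2.15
position: [495.0, 87.0, 260.7]
ee_rot: [-0.473, 0.881, 0.0, -0.001]
contact_force: [-0.2, -0.1, 0.1]
gripper_width: -0.4
grasp_force: 0.0
```

```bash
python3 -c "
from h import *
s=arm.read_state();c=arm.get_calibration('wrist');im=arm.get_image('wrist');cv2.imwrite('pics/w1.png',im)
np.save('c1.npy',c,allow_pickle=True)
print(s['position'],s['joints'],s['contact_force'])"
```

```text
[495.01720953  87.00637835 260.67321408] [ 4.97392752e-01  1.66831226e-01 -2.64228570e-01 -2.87292974e-04
 -1.14134960e+00 -1.08351327e+00] [-0.21967804 -0.12127692  0.11401578]
```

View pics/w1.png

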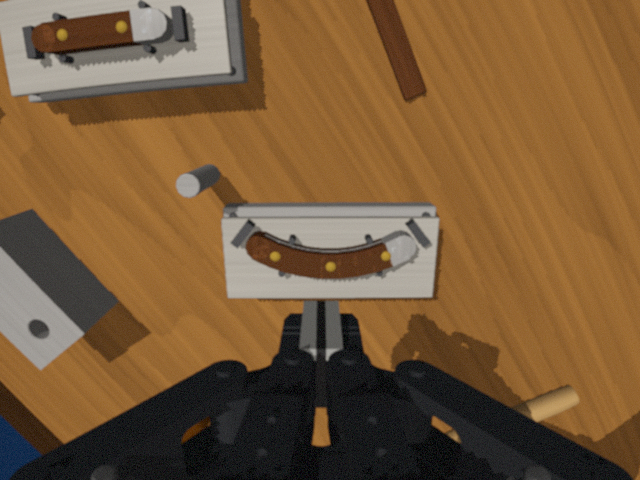

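The wrist view shows the curved knife with its rivets at about (386,256) on the bolster side, (330,267) in the middle and (275,256) on the butt side. The straight knife is at top left. I'll refine the rivet centres by colour.

Run:
```python
from h import *
c=np.load('c1.npy',allow_pickle=True).item();im=cv2.imread('pics/w1.png')
h=cv2.cvtColor(im,cv2.COLOR_BGR2HSV)
m=cv2.inRange(h,(18,150,120),(35,255,255));m[:225]=0;m[290:]=0;m[:,:240]=0;m[:,420:]=0
n,_,st,ce=cv2.connectedComponentsWithStats(m)
k=[i for i in range(1,n) if st[i,4]>20];k.sort(key=lambda i:-ce[i,0]);print(ce[k],st[k,4])
P=ray(c,ce[k],69);print(P)
d=P[2]-P[0];a=np.arctan2(d[1],d[0]);print("len",np.linalg.norm(d),"ang",a)
Rz=R.from_euler('z',a).as_matrix()
loc=np.array([[-46.7,-9.5],[0,0],[46.7,-9.5]])
o=(P[:,:2]-loc@Rz[:2,:2].T).mean(0);print("knife origin",o,P[:,:2]-loc@Rz[:2,:2].T-o)
np.save('knife.npy',[*o,a])
s=arm.read_state();Q=R.from_quat(s['ee_rot']).as_matrix();print("tool y angle in knife",Q.T@Rz)
x=np.array([-46.7,-35,-23,-12,0,12,23,35,46.7]);L=np.c_[x,np.sqrt(120**2-x**2)-120,0*x]
W=L@Rz.T+[*o,0]
print(np.array([tool([*w[:2],100]) for w in W]).round(1))
```

```text
[[385.05633803 255.76056338]
 [330.20238095 266.27380952]
 [274.56790123 255.87654321]] [71 84 81]
[[469.21360179 146.55085446  69.        ]
 [512.67082256 128.9525026   69.        ]
 [546.40797287  95.4067654   69.        ]]
len 92.59961540394744 ang -0.5851378098659467
knife origin [512.92878946 128.91640203] [[ 0.46259815 -0.2390822 ]
 [-0.25796689  0.03610057]
 [-0.20463125  0.20298163]]
tool y angle in knife [[-1.94066826e-03 -9.99997534e-01  1.08016134e-03]
 [-9.99997831e-01  1.94148309e-03  7.53820675e-04]
 [-7.55915931e-04 -1.07869608e-03 -9.99999133e-01]]
[[-36.1  55.  160.9]
 [-40.3  43.4 160.9]
 [-43.3  31.4 160.9]
 [-45.   20.4 160.8]
 [-45.6   8.4 160.8]
 [-45.   -3.6 160.8]
 [-43.4 -14.6 160.8]
 [-40.5 -26.6 160.8]
 [-36.2 -38.4 160.8]]
```

Emit:
{"api": "drive_effector", "payload": {"ticks": [[-18,28,0,0,0,0],[-36,55,0,0,0,0],[-36,55,30,0,0,0],[-36,55,65,0,0,0],[-36,55,100,0,0,0],[-36,55,130,0,0,0],[-36,55,150,0,0,0],[-36,55,159,0,0,0],[-36,55,159,0,0,0],[-36,55,159,0,0,0]]}}

```text
clock: 3.2
position: [470.1, 147.1, 103.3]
ee_rot: [-0.472, 0.882, -0.0, 0.001]
contact_force: [0.4, 0.1, -0.5]
gripper_width: 0.1
grasp_force: 0.0
```

Run:
```python
from h import *
o=np.load('knife.npy');Rz=R.from_euler('z',o[2]).as_matrix()
w=Rz@[-46.7,-9.5,0]+[o[0],o[1],80];print(tool(w))
im=arm.get_image('wrist');cv2.imwrite('pics/w2.png',im)
print(arm.read_state()['contact_force'])
```

```text
[ 1.02490253  1.00246876 23.33226454]
[-0.23983547  0.53379966  0.93059016]
```

View pics/w2.png

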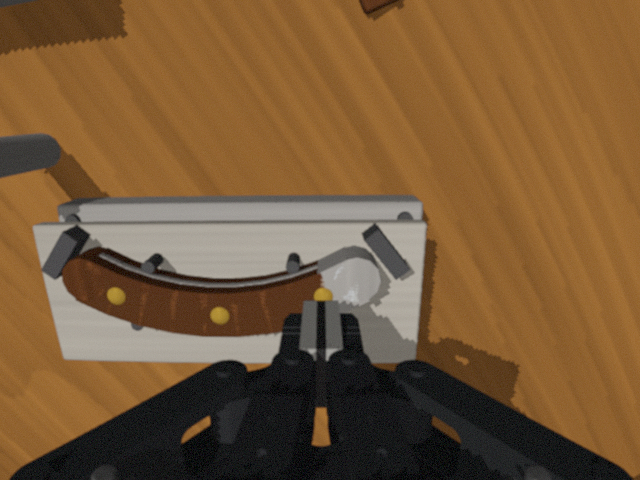

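The fingertips stand directly over the bolster-side rivet at about (322,297). I'll lower gently.

Emit:
{"api": "drive_effector", "payload": {"ticks": [[1,1,8,0,0,0],[1,1,13,0,0,0],[1,1,16,0,0,0],[1,1,18,0,0,0],[1,1,20,0,0,0],[1,1,20,0,0,0],[1,1,20,0,0,0]]}}

```text
clock: 3.95
position: [467.9, 146.7, 82.3]
ee_rot: [-0.472, 0.881, -0.0, -0.0]
contact_force: [-0.2, -0.6, 1.9]
gripper_width: 0.3
grasp_force: 1.0
```

Emit:
{"api": "drive_effector", "payload": {"ticks": [[0,0,2,0,0,0],[0,0,3,0,0,0],[0,0,3,0,0,0],[0,0,3,0,0,0]]}}

```text
clock: 4.35
position: [468.0, 146.8, 79.3]
ee_rot: [-0.472, 0.881, -0.0, -0.0]
contact_force: [-1.1, -0.8, 3.2]
gripper_width: -0.3
grasp_force: 1.4
```

```bash
python3 - <<'E'
from h import *
o=np.load('knife.npy');Rz=R.from_euler('z',o[2]).as_matrix()
x=np.array([-46.7,-35,-23,-12,0,12,23,35,46.7])
for i in x: print(tool(Rz@[i,np.sqrt(120**2-i*i)-120,0]+[o[0],o[1],80]).round(1))
f=[]
for _ in range(8): f.append(arm.read_state()['contact_force']);arm.get_image('side')
print(np.mean(f,0))
E
```

```text
[-0.5 -0.6 -0.7]
[ -4.7 -12.3  -0.7]
[ -7.7 -24.3  -0.7]
[ -9.4 -35.3  -0.7]
[-10.  -47.3  -0.7]
[ -9.4 -59.3  -0.7]
[ -7.8 -70.3  -0.7]
[ -4.9 -82.3  -0.7]
[ -0.6 -94.   -0.7]
[-1.99395038 -0.60754527  2.86089429]
```

Emit:
{"api": "drive_effector", "payload": {"ticks": [[-2,-6,0,0,0,0],[-4.5,-12,0,0,0,0],[-6,-18,0,0,0,0],[-7.7,-24,0,0,0,0],[-8.7,-30,0,0,0,0],[-9.4,-36,0,0,0,0],[-9.8,-41,0,0,0,0],[-10,-45,0,0,0,0],[-10,-47,0,0,0,0],[-10,-48,0,0,0,0]]}}

```text
clock: 5.75
position: [513.9, 128.5, 79.4]
ee_rot: [-0.472, 0.881, -0.0, 0.0]
contact_force: [-1.6, 0.6, 3.0]
gripper_width: -0.2
grasp_force: 1.4
```

```bash
python3 - <<'E'
from h import *
o=np.load('knife.npy');Rz=R.from_euler('z',o[2]).as_matrix()
s=arm.read_state();print((Rz.T@(s['position']-[o[0],o[1],0])).round(1))
for i in [0,12,23,35,46.7]: print(tool(Rz@[i,np.sqrt(120**2-i*i)-120,0]+[o[0],o[1],79]).round(1))
f=[]
for _ in range(6): f.append(arm.read_state()['contact_force']);im=arm.get_image('wrist')
cv2.imwrite('pics/w3.png',im);print(np.mean(f,0))
E
```

```text
[ 1.1  0.2 79.4]
[0.2 1.1 0.4]
[  0.8 -10.9   0.4]
[  2.4 -21.9   0.4]
[  5.3 -33.9   0.4]
[  9.6 -45.6   0.4]
[-0.77925905  0.13533639  2.67933073]
```

View pics/w3.png

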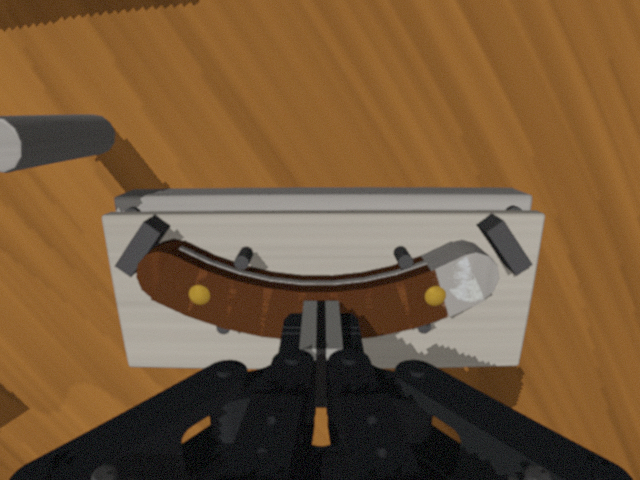

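The fingers at column 322 sit on the covered middle rivet. The outer rivets are at (435,296) and (199,295), so the middle one should be near column 317. The knife has slid about 2 mm along with the stroke, so I'll continue slightly past nominal.

Emit:
{"api": "drive_effector", "payload": {"ticks": [[0,-3,0,0,0,0],[0.5,-9,0,0,0,0],[1.4,-15,0,0,0,0],[2.5,-21,0,0,0,0],[3.8,-27,0,0,0,0],[5.2,-33,0,0,0,0],[7,-39,0,0,0,0],[9,-44,0,0,0,0],[10,-47,0,0,0,0],[10.5,-48.5,0,0,0,0]]}}

```text
clock: 7.05
position: [548.4, 92.6, 79.4]
ee_rot: [-0.472, 0.882, -0.0, 0.0]
contact_force: [-2.1, 2.3, 2.9]
gripper_width: -0.1
grasp_force: 1.4
```

Emit:
{"api": "drive_effector", "payload": {"ticks": [[0,0,0,0,0,0],[0,0,0,0,0,0]]}}

```text
clock: 7.25
position: [548.4, 92.8, 79.5]
ee_rot: [-0.472, 0.881, -0.0, 0.0]
contact_force: [-0.2, -0.5, 2.8]
gripper_width: -0.3
grasp_force: 1.4
```

Run:
```python
from h import *
im=arm.get_image('wrist');cv2.imwrite('pics/w4.png',im)
o=np.load('knife.npy');Rz=R.from_euler('z',o[2]).as_matrix()
s=arm.read_state();print((Rz.T@(s['position']-[o[0],o[1],0])).round(1))
```

```text
[ 49.5 -10.6  79.5]
```

View pics/w4.png

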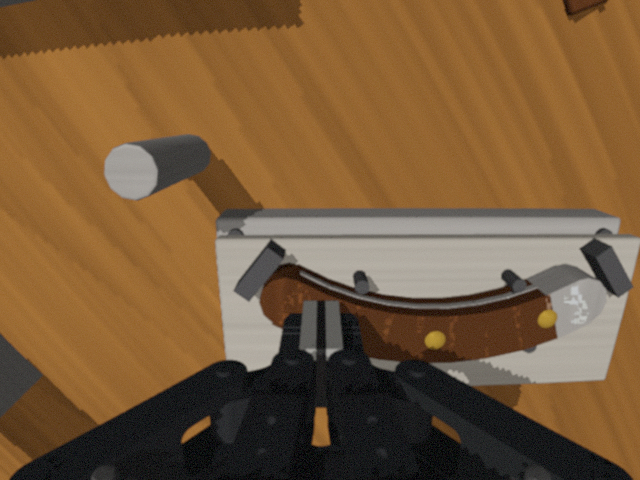

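The two uncovered rivets, at (547,319) and (435,340), put the third under the fingertips at column 322. Now I'll lift straight off.

Emit:
{"api": "drive_effector", "payload": {"ticks": [[0,0,-3,0,0,0],[0,0,-7,0,0,0],[0,0,-15,0,0,0],[0,0,-40,0,0,0],[0,0,-80,0,0,0],[0,0,-120,0,0,0],[0,0,-150,0,0,0],[0,0,-160,0,0,0],[0,0,-160,0,0,0],[0,0,-160,0,0,0]]}}

```text
clock: 8.3
position: [547.2, 92.8, 237.9]
ee_rot: [-0.472, 0.882, 0.0, -0.001]
contact_force: [0.3, -0.5, -1.7]
gripper_width: -0.2
grasp_force: 0.0
```

Run:
```python
from h import *
im=arm.get_image('wrist');c=arm.get_calibration('wrist');cv2.imwrite('pics/w5.png',im)
h=cv2.cvtColor(im,cv2.COLOR_BGR2HSV);m=cv2.inRange(h,(18,150,120),(35,255,255))
n,_,st,ce=cv2.connectedComponentsWithStats(m);k=[i for i in range(1,n) if 40<st[i,4]<300]
print(np.c_[ce[k],ray(c,ce[k],69)].round(1));print(np.load('knife.npy'))
```

```text
[[319.1 224.1 548.2  93.7  69. ]
 [440.4 225.  471.6 145.5  69. ]
 [379.9 236.2 514.9 127.4  69. ]]
[512.92878946 128.91640203  -0.58513781]
```

View pics/w5.png

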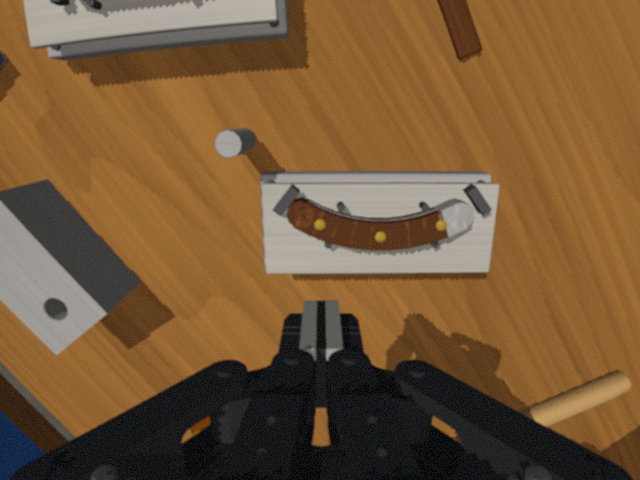

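The knife lies flat in its rest with rivets at (440,225), (380,236) and (319,224). It has shifted about 2.5 mm, which is within limits, and the gripper is clear.

```bash
python3 -c "
from bench import arm
print(arm.job_done())"
```

```text
the job is handed in; nothing more can be done
None
```

I stroked the curved knife's three rivets in order, bolster to butt, in one unbroken pass at about 3 N, then lifted clear and handed the job in. The knife slid about 2.5 mm in its rest, within the 5 mm limit; the hand-in returned no verdict.

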